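# Load the sampler tray and start its clamp screw

### The arm

A 6-joint arm with a two-finger parallel gripper is mounted at the origin on the work surface. World frame = base frame: x ahead of the robot, y to its left, z up, the work surface at z = 0. Lengths are in m, angles in rad, forces in N, time in s.
With the tool pointing down it reaches from about 0.425 to 0.95 m from the base axis. Payload 3.5 kg.
Tool frame: the origin (TCP) lies at the very end of the fingers, on their centre line; the grasp point (between the pads) lies 19 mm behind it; z points along the fingers, y is the direction in which the jaws open and shut (so a half turn about z gives the same grasp; the last joint's range is limited). The gripper opens to 85 mm and grips with 20 to 120 N. Pads are 22 mm wide; open, the fingers measure 114 mm over their backs; the gripper's body (76 mm by 85 mm) begins 54 mm behind the grasp point. The pads swing forward as they close: fully open they stand 13 mm farther back than shut.
Start: joints at [1.134, 0.286, 1.577, -0, 1.279, -0.15], TCP at [0.191, 0.647, 0.231] pointing down, gripper open.
Joint ranges: [-2.77, 2.77], [-0.9, 2.22], [0.21, 2.48], [-1.53, 4.67], [0.24, 2.81], [-2.84, 2.84]. Speed limits (rad/s): [2.79, 2.79, 3.14, 3.14, 3.14, 3.14].

### API

Orientations are given as [roll, pitch, yaw] about the fixed x, y, z axes, in that order (R = Rz(yaw) Ry(pitch) Rx(roll)).
In Python, from station import * gives the robot as it stands. The module is installed in compiled form; this text tells all that it offers.
- The arm moves only by the tool move_arm, never from a script. Its arguments are lists of equal length, an entry for each row: "xyz": the shift along the tool's x, y, z in mm, a list of three; "rot": the turn, a rotation vector about the tool's x, y, z in degrees, a list of three; "grip": the opening in per cent of the stroke, from 0 (shut) to 100 (fully open). A call has 1 to 10 rows; each row is the pose to reach, as a shift and turn from the pose commanded when the call began, along the tool's axes at that moment; what a row does not reach only later rows make up. A row lasts 1/8 s, in which the tool goes at most 62.5 mm and 10.7 degrees, less where a joint would pass 70% of its speed; a pose out of reach is approached as far as the arm can. A call with a gripper value outside its range is refused whole. The fingers move at their own pace and stop on an object; "grip_force" is the grip in N (left out, the last holds). Time passes only in rows, so rows that repeat a pose let the fingers close. It gives the time, the measured TCP pose, the force and the opening at its end, in the units of the state.
- sense(): the state, without advancing time (a new reading comes with each control period).
- camera(name): name is "scene" or "side" or "wrist"; returns (picture, depth): 384x512x3 uint8, blue, green, red; 384x512 float32, m along the optical axis (not along the pixel's ray), 0 where there is no reading.
- camera_model(name): a dict with "intrinsics" (3x3 intrinsics, pixels), "distortion" ([k1, k2, p1, p2, k3] as OpenCV has them; the pictures are not rectified), "T" (4x4, takes a point from camera to world coordinates). Camera axes: x right, y up, looking along -z (the intrinsics and any distortion apply to the point x, -y, -z); pixel columns grow to the right and rows downward; lengths in m; the calibration is good to about 2 mm. A picture is of the moment at which its call begins: read the wrist's pose just before it. camera_model takes no time and is no camera call; for the wrist camera it gives the pose at the moment of the call.
- finish_job(): hands the job in, once; it reports no verdict.
The state is a dict: "t": time; "qpos": joint angles; "dq": joint speeds; "effort": joint torques, N m; "ee_pos": TCP position; "eef_rot": TCP orientation; "force": force on the tool from outside, world axes, zero at the start; "torque": the same for the moment, N m; "grip_width": finger opening in m.
Only numpy, scipy, OpenCV 4.12 (cv2) and the standard library are available. Lean on these libraries where they do the work, as an engineer would, in place of code of your own. Each camera call takes 0.05 s, during which the arm holds its last target. There are 200 camera calls.

### The job

Slide the tray of four vials, tongue first, into the sampler bay under the rail lips until it is fully home against the end stop. Then start the clamp screw by hand: turn it backward (anticlockwise from above) until it drops into its thread, then forward one full turn and no more. Finish while still holding the screw in the fingers at that point, with the tray home, all vials upright in it and everything else on the bench left alone.

Things in the scene. Friction and masses are not known exactly. Their poses are not given: they have to be found in the camera images.
- tray_grip (a point): Centre of the upright black handle in the middle of the loose sample tray, 55 mm above the tray's underside. x points to the tongue (the end that goes in first), z up. Handle 40 (x) x 12 (y) x 50 mm high, from 26 to 76 mm above the underside. Tray about 0.3 kg, varying; it stands on the bench, tongue roughly towards the bay.
- tray_tongue (a point): Tip of the tray's blue tongue, on its underside: 108 mm from the tray's centre along its x. Tongue 30 mm wide, 6 mm thick, from x = 60 to 108. Blue base flange 120 (x) x 94 (y) x 6 mm; on it a white block 120 x 70 mm that reaches up to 26 mm.
- vial0: Amber vial, 15.6 mm diameter, 44 mm tall with cap, 14 g, loose in a 17.5 mm well of the tray 16 mm deep, 42 mm from the handle's centre towards the rear end and 20 mm to -y in the tray's frame. Origin: centre of its underside (10 mm above the tray's underside). Top of the cap 54 mm above the tray's underside.
- vial1: Amber vial, 15.6 mm diameter, 44 mm tall with cap, 14 g, loose in a 17.5 mm well of the tray 16 mm deep, 42 mm from the handle's centre towards the rear end and 20 mm to +y in the tray's frame. Origin: centre of its underside (10 mm above the tray's underside). Top of the cap 54 mm above the tray's underside.
- vial2: Amber vial, 15.6 mm diameter, 44 mm tall with cap, 14 g, loose in a 17.5 mm well of the tray 16 mm deep, 42 mm from the handle's centre towards the tongue end and 20 mm to -y in the tray's frame. Origin: centre of its underside (10 mm above the tray's underside). Top of the cap 54 mm above the tray's underside.
- vial3: Amber vial, 15.6 mm diameter, 44 mm tall with cap, 14 g, loose in a 17.5 mm well of the tray 16 mm deep, 42 mm from the handle's centre towards the tongue end and 20 mm to +y in the tray's frame. Origin: centre of its underside (10 mm above the tray's underside). Top of the cap 54 mm above the tray's underside.
- bay: Fixed sampler bay. Origin on the bench right below the tray's centre when the tray is home; x is the way the tray slides in, z up; the tray's axes then match. Floor plate 6 mm thick, x = -75 to 130 mm, 124 mm wide; tray_grip is 61 mm above the bench when home. White end stops at x = 60, 20 mm and more off the middle, meet the flange's front edge; the tongue passes between them.
- bay_mouth (a point): Point on the bay's floor plate between the entrances of its two white rails (x = -40, z = 6 mm in the bay's frame). Rails run x = -40 to 60: side walls 99 mm apart; lips over the tray's flange, underside 19 mm and top 23 mm above the bench, gap between the lips 80 mm. Blue flared lead-ins, without lips, x = -73 to -40, open to about 117 mm.
- boss_top (a point): Centre of the top of the dark round threaded boss, 68 mm diameter, 80 mm above the bench, on a white bridge (98 mm along x from the bay's origin, y = 0). The clamp screw stands upright in it.
- screw_handle: Blue bar grip of the clamp screw, which is captive in the boss, axis vertical. Origin: the bar's centre, on the axis; x along the bar, z up. Bar 46 (x) x 14 (y) x 30 mm high; a half turn looks the same but for a small white mark on its top at +x. At screw_depth 0 the origin is 118 mm above the bench. A blue collar, 28 mm diameter, lies 13 to 17 mm below it.
- clamp_screw (a joint): Angle of the screw, rad, growing clockwise from above (forward), 1.0 to 1.8 at first. Turned back (anticlockwise) it rises slowly and, after an unknown 0.5 to 2.4 rad, drops about 10 mm if the fingers leave it free to slide (a firm grip holds it up until let go). A stop comes 0.8 rad after the drop. Forward without the drop it meets a stop within a turn: never force it.
- screw_depth (a joint): How far the screw is down, m: 0 at the top of the thread, 0.001 to 0.004 at the start, about 0.009 to 0.010 after the drop, 0.019 to 0.020 after one turn forward, end 0.027. Right-hand thread, clockwise = down, 10 mm per turn, 2 mm axial play. A spring pulls it down with 3 N. Turning torque under 0.1 N m; stays where it is left.
- reagent_bottle: Bystander: amber bottle with blue cap, 60 mm diameter, 150 mm tall; origin: centre of its underside.
- beaker: Bystander: glass beaker, 70 mm diameter, 60 mm tall; origin: centre of its underside.
- sample_jar: Bystander: white jar with red cap, 48 mm diameter, 55 mm tall; origin: centre of its underside.
- driver: Bystander: screwdriver with orange handle lying on the bench.
- tip_rack: Bystander: green rack, 80 x 110 x 45 mm; origin: centre of its underside.
- weigh_dish: Bystander: white dish, 70 mm diameter, 18 mm tall; origin: centre of its underside.
Not all that is in view belongs to the job. Of the things like the part that bears tray_grip, leave any that is turquoise; of the rest the smaller one is meant.

How it is judged:
By the outcome, as a careful person would: the job done as asked, in the order asked, and still so for the second after the job is handed in, while the arm keeps its last pose, push and grip.
It also fails if it takes over 72 s, if anything falls off the work surface, if the arm or the gripper's body presses on something with over 40 N, if the wrist force passes 120 N, or if a joint passes its speed limit or range.

## Working session

There is one attempt and no reset: what is moved stays moved. The work goes in short steps, Python scripts to look and compute and a tool call to move; the robot and the scene stay as the last step left them, time stands still between calls to the robot, and variables do not carry over. Pictures are saved under pics/ and viewed, about 8 in all and at most 12, crops included, and the job is handed in when it is done.

Besides the shell and the picture viewer there is one more tool, called after "Call:" in YAML: its name, and indented under it one key for each argument. move_arm: Moves the arm, as the interface text tells. Its arguments: {"type":"object","properties":{"xyz":{"type":"array","items":{"type":"array","items":{"type":"number"}}},"rot":{"type":"array","items":{"type":"array","items":{"type":"number"}}},"grip":{"type":"array","items":{"type":"number"}},"grip_force":{"type":"number"}},"required":["xyz","rot","grip"]}

```bash
mkdir -p pics; cat > h.py <<'E'
from station import *
import numpy as np, cv2
from scipy.spatial.transform import Rotation as R
def pts(name, d, m):
    """world points HxWx3 from depth"""
    K=np.array(m["intrinsics"]);D=np.array(m["distortion"],float)
    h,w=d.shape; v,u=np.mgrid[:h,:w]
    n=cv2.undistortPoints(np.stack([u,v],-1).reshape(-1,1,2).astype(float),K,D).reshape(h,w,2)
    P=np.stack([n[...,0]*d,-n[...,1]*d,-d],-1)
    T=np.array(m["T"]); return P@T[:3,:3].T+T[:3,3]
def ray(m,uv,z):
    K=np.array(m["intrinsics"]);D=np.array(m["distortion"],float);T=np.array(m["T"])
    n=cv2.undistortPoints(np.array(uv,float).reshape(-1,1,2),K,D).reshape(-1,2)
    d=np.c_[n[:,0],-n[:,1],-np.ones(len(n))]@T[:3,:3].T
    return T[:3,3]+d*((z-T[2,3])/d[:,2])[:,None]
def snap(name):
    m=camera_model(name); p,d=camera(name); return p,d,m,pts(name,d,m)
E
python3 - <<'E'
from h import *
s=sense();print(s)
for n in ["scene","side"]:
    p,d,m,P=snap(n); cv2.imwrite(f"pics/{n}1.png",p); np.savez(f"{n}1.npz",p=p,d=d,P=P); print(n,np.array(m["T"]).round(3).tolist(),m["intrinsics"],(d>0).mean())
a=cv2.imread("pics/scene1.png");b=cv2.imread("pics/side1.png")
E
```

```text
{'t': 0.0, 'qpos': array([ 1.13400613e+00,  2.87208211e-01,  1.57817461e+00, -3.30776895e-05,
        1.27860356e+00, -1.49982273e-01]), 'dq': array([ 2.86411777e-04, -3.46982446e-05,  6.76112434e-04,  5.88908133e-04,
       -4.22453636e-04, -1.67853246e-04]), 'effort': array([-2.50915737e-04, -4.05982876e+01, -2.92627949e+01, -1.25187598e-04,
        5.88001116e-03,  8.79001192e-06]), 'ee_pos': array([0.19063821, 0.6468336 , 0.22992011]), 'eef_rot': array([-3.13922107e+00, -3.26373867e-04,  2.85479391e+00]), 'force': array([-0.50000901,  1.24685263,  0.54646626]), 'torque': array([-0.02814633,  0.00251453,  0.01272903]), 'grip_width': 0.08564603510408478}
scene [[-0.77, -0.37, 0.52, 1.117], [0.638, -0.45, 0.625, 0.637], [0.003, 0.813, 0.582, 0.787], [0.0, 0.0, 0.0, 1.0]] [[349.73148671   0.         258.85060563]
 [  0.         349.73148671 193.94468961]
 [  0.           0.           1.        ]] 0.9960784912109375
side [[0.703, 0.496, -0.509, 0.084], [-0.711, 0.501, -0.493, -0.493], [0.011, 0.709, 0.705, 0.733], [0.0, 0.0, 0.0, 1.0]] [[355.20532521   0.         260.46101322]
 [  0.         355.20532521 195.45418268]
 [  0.           0.           1.        ]] 0.9960428873697916
```

View pics/scene1.png

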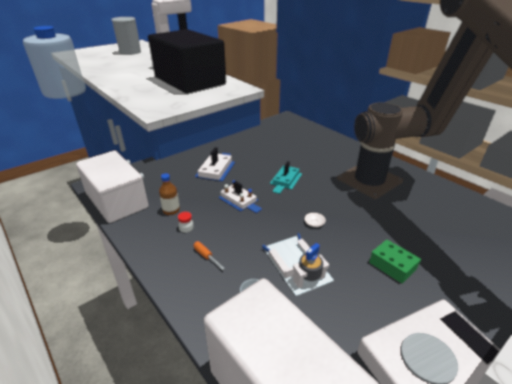

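View pics/side1.png

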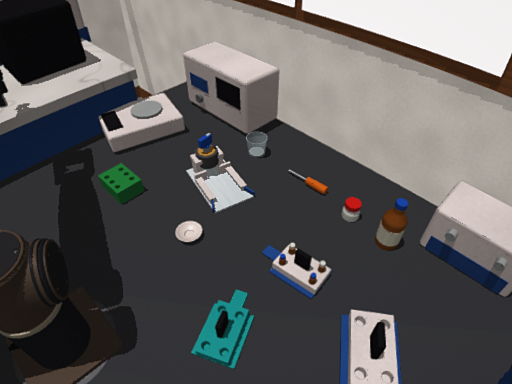

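Three tray-like things in the side view: the turquoise one (225,328), a large white/blue one without vials (372,350), and a small white/blue one with vials (302,268). The small one with vials fits: it isn't turquoise and it's the smaller of the remaining two. Next come an enlarged crop and measurements.

```bash
python3 - <<'E'
from h import *
ims=[]
for n,(u,v),(bu,bv) in [("scene",(240,196),(300,262)),("side",(300,268),(218,178))]:
    z=np.load(n+"1.npz");p,P=z["p"],z["P"]
    for (a,b) in [(u,v),(bu,bv)]:
        ims.append(cv2.resize(p[b-40:b+40,a-50:a+50],(400,300),interpolation=cv2.INTER_CUBIC))
    hsv=cv2.cvtColor(p,cv2.COLOR_BGR2HSV)
    # rough tray region
    ctr=P[v,u]; near=np.linalg.norm(P[...,:2]-ctr[:2],axis=-1)<0.15
    Z=P[...,2]
    print(n,"ctr",ctr.round(3))
    blk=near&(hsv[...,2]<60)&(Z>0.045)&(Z<0.09); q=P[blk]; print(" black",len(q),np.median(q,0).round(4),q.min(0).round(3),q.max(0).round(3))
    wh=near&(hsv[...,1]<60)&(hsv[...,2]>140)&(Z>0.018)&(Z<0.034); q=P[wh]; print(" white",len(q),np.median(q[:,2]).round(4))
    r=cv2.minAreaRect((q[:,:2]*1000).astype(np.float32)); print(r)
    bl=near&(hsv[...,0]>100)&(hsv[...,0]<125)&(hsv[...,1]>120)&(Z<0.014); q=P[bl]; print(" blue",len(q),cv2.minAreaRect((q[:,:2]*1000).astype(np.float32)))
    # bay
    c=P[bv,bu]; near=np.linalg.norm(P[...,:2]-c[:2],axis=-1)<0.22
    print(" bay ctr",c.round(3))
    bl=near&(hsv[...,0]>100)&(hsv[...,0]<128)&(hsv[...,1]>110)&(Z>0.122)&(Z<0.15); q=P[bl]; print(" screw",len(q),q.mean(0).round(4),q.min(0).round(3),q.max(0).round(3),cv2.minAreaRect((q[:,:2]*1000).astype(np.float32)))
    pl=near&(hsv[...,2]>140)&(hsv[...,1]<70)&(Z>-.002)&(Z<0.013); q=P[pl]; print(" plate",len(q),np.median(q[:,2]).round(4),cv2.minAreaRect((q[:,:2]*1000).astype(np.float32)))
    bl=near&(hsv[...,0]>100)&(hsv[...,0]<128)&(hsv[...,1]>110)&(Z<0.05)&(Z>0); q=P[bl];k=cv2.connectedComponentsWithStats(bl.astype(np.uint8))
    for i in range(1,k[0]):
        if k[2][i,4]>15: print("  blueblob",k[2][i,4],k[3][i].round(1),P[k[1]==i].mean(0).round(4))
cv2.imwrite("pics/c1.png",np.vstack([np.hstack(ims[:2]),np.hstack(ims[2:])]))
E
```

```text
scene ctr [ 0.515 -0.192  0.045]
 black 58 [ 0.4999 -0.2277  0.0632] [ 0.492 -0.248  0.045] [ 0.504 -0.213  0.078]
 white 260 0.0253
((497.7988586425781, -235.22952270507812), (72.5577621459961, 126.12964630126953), 6.786065578460693)
 blue 134 ((504.490966796875, -198.74127197265625), (135.7085418701172, 131.00399780273438), 73.7681884765625)
 bay ctr [0.602 0.195 0.079]
 screw 51 [0.5735 0.2123 0.1271] [0.554 0.203 0.123] [0.599 0.22  0.13 ] ((576.6106567382812, 211.44134521484375), (46.33482360839844, 12.691561698913574), 9.683284759521484)
 plate 998 0.0043 ((588.9509887695312, 189.9399871826172), (324.642822265625, 320.63861083984375), 26.057714462280273)
  blueblob 17 [264.6 247.5] [0.5969 0.041  0.0149]
side ctr [ 0.488 -0.235  0.027]
 black 201 [ 0.4892 -0.2356  0.0698] [ 0.462 -0.255  0.045] [ 0.501 -0.193  0.082]
 white 731 0.0282
((494.2513732910156, -233.1533203125), (71.597412109375, 119.45568084716797), 7.985865116119385)
 blue 470 ((494.5414123535156, -251.73289489746094), (95.55661010742188, 259.5705261230469), 5.308827877044678)
 bay ctr [0.568 0.156 0.01 ]
 screw 74 [0.5693 0.2071 0.1296] [0.55  0.201 0.122] [0.597 0.216 0.135] ((573.590576171875, 208.9196319580078), (47.385746002197266, 14.181660652160645), 1.8376103639602661)
 plate 1149 0.0085 ((540.0012817382812, 110.69192504882812), (322.3252258300781, 226.7715606689453), 46.49526596069336)
  blueblob 44 [249.2 190.2] [0.592  0.0447 0.0184]
  blueblob 24 [212.4 205.1] [0.4777 0.0732 0.0192]
```

View pics/c1.png

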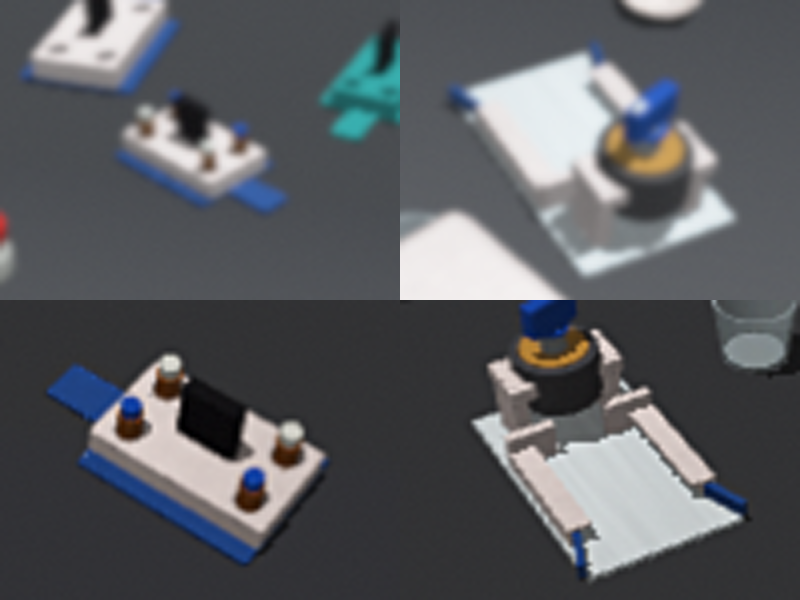

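The crop confirms it: small white/blue tray, four vials, tongue towards +y, centre about (0.495, -0.234), yaw about 97.5°. The bay's yaw is about 75°, with the screw at about (0.573, 0.209). I'll pass over the bay with the wrist camera on the way.

```bash
cat >> h.py <<'E'
def go(x,y,z,yaw,frm=None):
    """tool-frame shift (mm) and rotvec (deg) to a tool-down pose; yaw deg of tool x"""
    s=sense(); p=np.array(s["ee_pos"]);Rc=R.from_euler("xyz",s["eef_rot"])
    if frm is not None: p=np.array(frm[:3]);Rc=R.from_euler("xyz",[np.pi,0,np.radians(frm[3])])
    Rt=R.from_euler("xyz",[np.pi,0,np.radians(yaw)])
    print("xyz",(Rc.inv().apply(np.array([x,y,z])-p)*1000).round(1).tolist(),"rot",np.degrees((Rc.inv()*Rt).as_rotvec()).round(1).tolist())
def st():
    s=sense();print("t",round(s["t"],2),"p",np.round(s["ee_pos"],4),"rpy",np.degrees(s["eef_rot"]).round(2),"F",np.round(s["force"],1),"Tq",np.round(s["torque"],2),"w",round(s["grip_width"],4),"q6",round(s["qpos"][5],3))
E
python3 - <<'E'
from h import *
m=camera_model("wrist");T=np.array(m["T"]);s=sense()
Rc=R.from_euler("xyz",s["eef_rot"]).as_matrix()
print("cam in tool",(Rc.T@(T[:3,3]-s["ee_pos"])).round(3),"view dir tool",(Rc.T@-T[:3,2]).round(3),m["intrinsics"])
go(0.50,0.10,0.33,75.5)
E
```

```text
cam in tool [ 0.077 -0.    -0.143] view dir tool [-0.3    0.     0.954] [[269.02789739   0.         255.11184212]
 [  0.         269.02789739 189.23042771]
 [  0.           0.           1.        ]]
xyz [-451.4, -437.3, -99.2] rot [-0.1, 0.1, 88.1]
```

```bash
python3 - <<'E'
from h import *
go(0.56,0.13,0.32,75.5)
E
```

```text
xyz [-500.4, -391.5, -89.3] rot [-0.1, 0.1, 88.1]
```

Call:
move_arm:
  xyz:
    - [-60,-47,-40]
    - [-120,-94,-89]
    - [-180,-141,-89]
    - [-240,-188,-89]
    - [-300,-235,-89]
    - [-360,-282,-89]
    - [-420,-329,-89]
    - [-480,-376,-89]
    - [-500,-391,-89]
    - [-500,-391,-89]
  rot:
    - [0,0,9]
    - [0,0,18]
    - [0,0,28]
    - [0,0,38]
    - [0,0,48]
    - [0,0,58]
    - [0,0,68]
    - [0,0,78]
    - [0,0,88]
    - [0,0,88]
  grip: [100,100,100,100,100,100,100,100,100,100]

```text
t: 1.35
ee_pos: [0.5441, 0.152, 0.3197]
eef_rot: [-3.141, -0.0, 1.318]
force: [0.4, 1.3, -0.3]
grip_width: 0.0855
```

```bash
python3 - <<'E'
from h import *
st(); p,d,m,P=snap("wrist"); cv2.imwrite("pics/w1.png",p); np.savez("w1.npz",p=p,d=d,P=P)
st()
E
```

```text
t 1.35 p [0.5441 0.152  0.3197] rpy [-179.97   -0.     75.5 ] F [ 0.4  1.3 -0.3] Tq [0.06 0.02 0.02] w 0.0855 q6 0.346
t 1.4 p [0.5478 0.1458 0.3193] rpy [179.81   0.26  75.22] F [ 1.6 -3.   0.5] Tq [-0.11 -0.05 -0.03] w 0.0851 q6 0.343
```

View pics/w1.png

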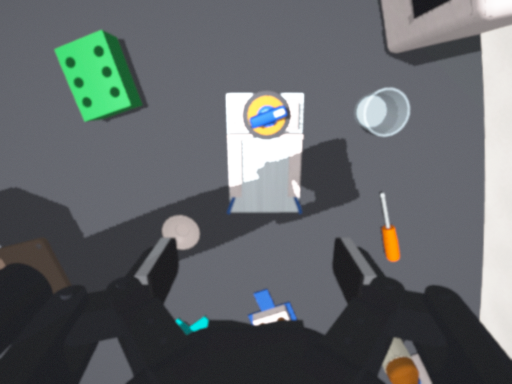

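The wrist view shows the bay (x 225-305, y 93-212), the boss and screw at (267,117), and the tray's tongue at (263,298). The arm was still settling, so I'll take a second frame for the measurements.

```bash
cat > bay.py <<'E'
from h import *
for i in range(3): camera("wrist")
st(); p,d,m,P=snap("wrist"); st(); cv2.imwrite("pics/w2.png",p)
hsv=cv2.cvtColor(p,cv2.COLOR_BGR2HSV); Z=P[...,2]
near=np.linalg.norm(P[...,:2]-[0.56,0.16],axis=-1)<0.2
for nm,lo,hi in [("plate",.003,.0105),("rail",.018,.028)]:
    k=(near&(hsv[...,1]<80)&(hsv[...,2]>110)&(Z>lo)&(Z<hi)).astype(np.uint8)
    k=cv2.morphologyEx(k,cv2.MORPH_OPEN,np.ones((3,3)));n,l,s,c=cv2.connectedComponentsWithStats(k)
    for i in range(1,n):
        if s[i,4]>60:
            q=P[l==i];r=cv2.minAreaRect((q[:,:2]*1000).astype(np.float32));print(nm,s[i,4],c[i].round(1),np.round(r[0],1),np.round(r[1],1),round(r[2],2),"z",np.median(q[:,2]).round(4))
# boss: orange top z~.08
o=near&(hsv[...,0]>8)&(hsv[...,0]<28)&(hsv[...,1]>90)&(Z>.06);q=P[o];print("orange",len(q),np.median(q[:,2]).round(4),cv2.minEnclosingCircle((q[:,:2]*1000).astype(np.float32)))
dk=near&(Z>.068)&(Z<.09)&(hsv[...,0]>=0);q=P[dk];print("boss all",len(q),q[:,2].mean().round(4))
cn,_=cv2.findContours(cv2.morphologyEx((near&(Z>.070)).astype(np.uint8),cv2.MORPH_OPEN,np.ones((3,3))),cv2.RETR_EXTERNAL,cv2.CHAIN_APPROX_NONE)
c=max(cn,key=cv2.contourArea);(e,ax,an)=cv2.fitEllipse(c);print("boss ell px",e,ax,ray(m,[e],.08).round(4))
b=near&(hsv[...,0]>100)&(hsv[...,0]<128)&(hsv[...,1]>110)&(Z>.118);q=P[b];r=cv2.minAreaRect(np.argwhere(b)[:,::-1].astype(np.float32))
bx=ray(m,cv2.boxPoints(r),np.percentile(q[:,2],90));print("bar",len(q),"z90",np.percentile(q[:,2],90).round(4),"centre",bx.mean(0).round(4),np.linalg.norm(np.diff(bx[[0,1,2]],axis=0),axis=1).round(4),[np.degrees(np.arctan2(*(bx[j+1]-bx[j])[1::-1])).round(1) for j in (0,1)])
bb=near&(hsv[...,0]>100)&(hsv[...,0]<128)&(hsv[...,1]>110)&(Z<.05)&(Z>0.004);n,l,s,c=cv2.connectedComponentsWithStats(bb.astype(np.uint8))
for i in range(1,n):
    if s[i,4]>20: print("flare",s[i,4],c[i].round(1),P[l==i].mean(0).round(4))
u,v=map(int,e);im=cv2.resize(p[v-40:v+120,u-80:u+80],(600,600),interpolation=cv2.INTER_CUBIC);cv2.imwrite("pics/w2c.png",im)
E
python3 bay.py
```

```text
t 1.55 p [0.5436 0.1528 0.3192] rpy [-1.7989e+02  1.0000e-02  7.5420e+01] F [ 0.1  1.3 -0.6] Tq [-0.07  0.03  0.01] w 0.0853 q6 0.349
t 1.6 p [0.5431 0.1539 0.3195] rpy [-179.91    0.     75.53] F [ 0.3 -0.3 -1.1] Tq [-0.03 -0.01  0.05] w 0.0857 q6 0.349
plate 352 [233.7 109.4] [532.4 220.7] [61.9 35.6] 75.91 z 0.0065
plate 247 [297.6 107.3] [619.5 198.8] [60.7 31.4] 75.94 z 0.0067
plate 284 [373.6 114.3] [748.8 167.5] [47.  21.9] 88.86 z 0.0049
plate 3680 [265.4 177.5] [550.2 105.7] [134.5 118.7] 75.64 z 0.0068
rail 691 [235.8 168.4] [504.6 133.4] [101.7  19.6] 75.89 z 0.0237
rail 667 [295.  168.7] [601.4 110.2] [98.3 19.9] 76.13 z 0.0237
orange 571 0.0815 ((570.2156982421875, 196.26248168945312), 40.15869140625)
boss all 1628 0.0785
boss ell px (255.55775451660156, 326.8669738769531) (149.669921875, 490.2955017089844) [[ 0.4672 -0.1429  0.08  ]]
bar 341 z90 0.1321 centre [0.5476 0.0651 0.1321] [0.043  0.3159] [np.float64(-11.8), np.float64(-99.5)]
flare 34 [230.5 207.4] [0.4767 0.0702 0.0192]
flare 42 [299.3 206.5] [0.5946 0.0416 0.0199]
```

View pics/w2c.png

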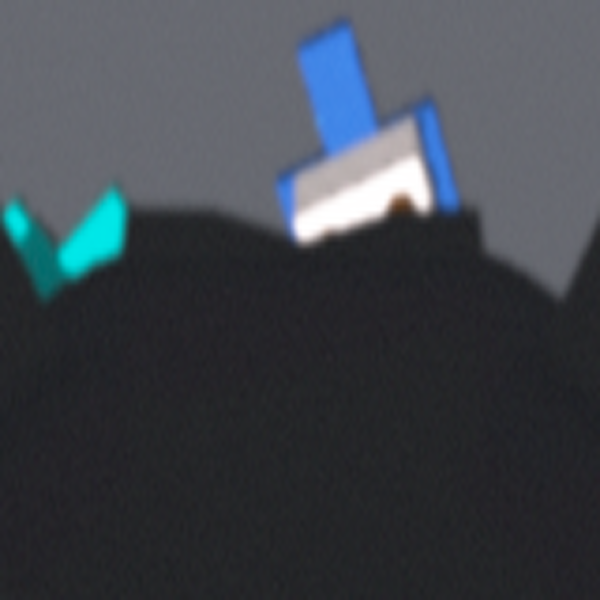

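```bash
python3 - <<'E'
from h import *
go(0.485,-0.20,0.26,97.5)
E
```

```text
xyz [-357.2, 32.3, 59.4] rot [-0.1, -0.0, -22.0]
```

Call:
move_arm:
  xyz:
    - [-60,5,10]
    - [-120,11,20]
    - [-180,16,30]
    - [-240,22,40]
    - [-300,27,50]
    - [-357,32,59]
    - [-357,32,59]
    - [-357,32,59]
  rot:
    - [0,0,-4]
    - [0,0,-8]
    - [0,0,-12]
    - [0,0,-16]
    - [0,0,-20]
    - [0,0,-22]
    - [0,0,-22]
    - [0,0,-22]
  grip: [100,100,100,100,100,100,100,100]

```text
t: 2.6
ee_pos: [0.4857, -0.1983, 0.2612]
eef_rot: [3.141, -0.001, 1.704]
force: [0.4, 0.3, 0.6]
grip_width: 0.0851
```

```bash
cat > tray.py <<'E'
from h import *
for i in range(2): camera("wrist")
st(); p,d,m,P=snap("wrist"); cv2.imwrite("pics/w3.png",p);np.savez("w3.npz",p=p,P=P)
hsv=cv2.cvtColor(p,cv2.COLOR_BGR2HSV); Z=P[...,2]
near=np.linalg.norm(P[...,:2]-[0.495,-0.234],axis=-1)<0.14
wh=near&(hsv[...,1]<80)&(hsv[...,2]>110)&(Z>.020)&(Z<.033);q=P[wh];r=cv2.minAreaRect((q[:,:2]*1000).astype(np.float32));print("block",len(q),np.round(r[0],1),np.round(r[1],1),round(r[2],2),"z",np.median(q[:,2]).round(4))
bk=near&(Z>.066)&(Z<.085);q=P[bk];print("handle",len(q),"z",np.median(q[:,2]).round(4),"medianxy",np.median(q,0).round(4),[np.round(a,1) for a in cv2.minAreaRect((q[:,:2]*1000).astype(np.float32))])
bl=near&(hsv[...,0]>100)&(hsv[...,0]<128)&(hsv[...,1]>110)&(Z<.012);k=cv2.morphologyEx(bl.astype(np.uint8),cv2.MORPH_OPEN,np.ones((3,3)));q=P[k>0];
n,l,s,c=cv2.connectedComponentsWithStats(k)
for i in range(1,n):
    if s[i,4]>60:q=P[l==i];r=cv2.minAreaRect((q[:,:2]*1000).astype(np.float32));print("blue",s[i,4],c[i].round(0),q.mean(0).round(4),[np.round(a,1) for a in r])
E
python3 tray.py
```

```text
t 2.7 p [ 0.486  -0.1979  0.2615] rpy [179.96   0.    97.73] F [-0.9 -0.9  0.7] Tq [-0.01 -0.06 -0.  ] w 0.0855 q6 -0.715
block 2896 [ 495.1 -235. ] [ 70.3 120.7] 6.9 z 0.0267
handle 272 z 0.0764 medianxy [ 0.4947 -0.2328  0.0764] [array([ 495. , -234.5]), array([10.5, 39.7]), np.float64(7.7)]
blue 705 [258. 126.] [ 0.4843 -0.1501  0.0064] [array([ 484.5, -150.2]), array([30.5, 47.1]), np.float64(7.3)]
blue 436 [229. 180.] [ 0.4516 -0.2375  0.006 ] [array([ 451.2, -239.4]), array([  9.8, 118.6]), np.float64(6.3)]
blue 396 [285. 180.] [ 0.537  -0.2266  0.0068] [array([ 537.4, -229.4]), array([  8.5, 119. ]), np.float64(7.0)]
```

View pics/w3.png

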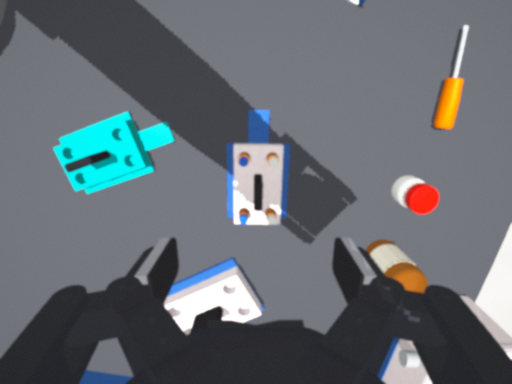

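```bash
python3 - <<'E'
from h import *
z=np.load("w3.npz");P=z["P"];q=P[200:300,360:440].reshape(-1,3);q=q[(q[:,2]>.03)&(q[:,2]<.2)];print("bottle/jar min xy",q.min(0).round(3),q.max(0).round(3))
q=P[260:330,150:270].reshape(-1,3);q=q[(q[:,2]>.01)&(q[:,2]<.1)];print("bigtray",q.min(0).round(3),q.max(0).round(3))
go(0.495,-0.2347,0.10,97.0); go(0.495,-0.2347,0.036,97.0)
E
```

```text
bottle/jar min xy [ 0.692 -0.328  0.03 ] [ 0.751 -0.212  0.121]
bigtray [ 0.362 -0.53   0.01 ] [ 0.532 -0.384  0.077]
xyz [-37.5, 3.8, 161.6] rot [0.0, 0.0, 0.7]
xyz [-37.5, 3.8, 225.6] rot [0.0, 0.0, 0.7]
```

Call:
move_arm:
  xyz:
    - [-20,2,50]
    - [-37,4,100]
    - [-37,4,150]
    - [-37,4,190]
    - [-37,4,215]
    - [-37,4,225]
    - [-37,4,225]
    - [-37,4,225]
  rot:
    - [0,0,0.7]
    - [0,0,0.7]
    - [0,0,0.7]
    - [0,0,0.7]
    - [0,0,0.7]
    - [0,0,0.7]
    - [0,0,0.7]
    - [0,0,0.7]
  grip: [60,60,60,60,60,60,60,60]

```text
t: 3.75
ee_pos: [0.4955, -0.2364, 0.0378]
eef_rot: [3.139, 0.002, 1.691]
force: [-0.0, 0.0, 0.1]
grip_width: 0.0508
```

```bash
python3 - <<'E'
from h import *
st()
E
```

```text
t 3.75 p [ 0.4955 -0.2364  0.0378] rpy [1.7987e+02 1.2000e-01 9.6910e+01] F [-0.   0.   0.1] Tq [0.02 0.   0.09] w 0.0508 q6 -0.751
```

Call:
move_arm:
  xyz:
    - [0,0,0]
    - [0,0,0]
    - [0,0,0]
    - [0,0,0]
    - [0,0,0]
    - [0,0,-10]
    - [0,0,-20]
    - [0,0,-30]
    - [0,0,-35]
    - [0,0,-35]
  rot:
    - [0,0,0]
    - [0,0,0]
    - [0,0,0]
    - [0,0,0]
    - [0,0,0]
    - [0,0,0]
    - [0,0,0]
    - [0,0,0]
    - [0,0,0]
    - [0,0,0]
  grip: [0,0,0,0,0,0,0,0,0,0]
  grip_force: 60

```text
t: 5.0
ee_pos: [0.4946, -0.2363, 0.0717]
eef_rot: [3.141, 0.001, 1.691]
force: [0.8, 0.1, -4.9]
grip_width: 0.0114
```

```bash
cat >tray2.py <<'E'
from h import *
for i in range(2): camera("wrist")
st(); p,d,m,P=snap("wrist"); cv2.imwrite("pics/w4.png",p)
s=sense();Rc=R.from_euler("xyz",s["eef_rot"]).as_matrix();Q=(P-s["ee_pos"])@Rc
hsv=cv2.cvtColor(p,cv2.COLOR_BGR2HSV)
bl=(hsv[...,0]>100)&(hsv[...,0]<128)&(hsv[...,1]>110)&(abs(Q[...,1])<.03)&(Q[...,0]>.058)&(Q[...,0]<.12)&(Q[...,2]>.015)&(Q[...,2]<.045);q=Q[bl]
r=cv2.minAreaRect((q[:,:2]*1000).astype(np.float32));print("tongue in tool",len(q),[np.round(a,1) for a in r],"z",np.median(q[:,2]).round(4), "tip x",np.percentile(q[:,0],98).round(4))
near=(abs(Q[...,1])<.045)&(abs(Q[...,0])<.062)
wh=near&(hsv[...,1]<80)&(hsv[...,2]>110)&(Q[...,2]<.02)&(Q[...,2]>.0);q=Q[wh];r=cv2.minAreaRect((q[:,:2]*1000).astype(np.float32));print("block",len(q),[np.round(a,1) for a in r],"z",np.median(q[:,2]).round(4))
E
python3 tray2.py
```

```text
t 5.1 p [ 0.4941 -0.2359  0.0709] rpy [-1.7998e+02 -2.0000e-02  9.6870e+01] F [-0.9 -1.  -4.8] Tq [-0.    0.03  0.05] w 0.0117 q6 -0.751
tongue in tool 1972 [array([86., -0.]), array([30.1, 47.3]), np.float64(89.6)] z 0.0302 tip x 0.109
block 10289 [array([ 1.4, -0.2]), array([ 70.1, 120.6]), np.float64(90.0)] z 0.0101
```

```bash
python3 - <<'E'
from h import *
go(0.5224,-0.001,0.071,76.0)
E
```

```text
xyz [229.7, 56.3, -0.2] rot [-0.0, -0.0, 20.9]
```

Call:
move_arm:
  xyz:
    - [8,2,0]
    - [28,7,0]
    - [58,14,0]
    - [93,23,0]
    - [130,32,0]
    - [165,40,0]
    - [195,48,0]
    - [216,53,0]
    - [227,56,0]
    - [230,56,0]
  rot:
    - [0,0,1]
    - [0,0,3]
    - [0,0,6]
    - [0,0,9]
    - [0,0,12]
    - [0,0,15]
    - [0,0,18]
    - [0,0,20]
    - [0,0,21]
    - [0,0,21]
  grip: [0,0,0,0,0,0,0,0,0,0]

```text
t: 6.4
ee_pos: [0.5221, 0.0001, 0.0708]
eef_rot: [-3.141, 0.0, 1.326]
force: [-0.6, -0.3, -4.7]
grip_width: 0.0114
```

```bash
cat > near.py <<'E'
from h import *
import sys
for i in range(2): camera("wrist")
st(); p,d,m,P=snap("wrist"); cv2.imwrite("pics/"+sys.argv[1],p)
s=sense();Rc=R.from_euler("xyz",s["eef_rot"]).as_matrix();Q=(P-s["ee_pos"])@Rc;Z=P[...,2]
hsv=cv2.cvtColor(p,cv2.COLOR_BGR2HSV)
f=lambda q:[np.round(a,2) for a in cv2.minAreaRect((q[:,:2]*1000).astype(np.float32))]
bl=(hsv[...,0]>100)&(hsv[...,0]<128)&(hsv[...,1]>110)
t=bl&(abs(Q[...,1])<.022)&(Q[...,0]>.06)&(Q[...,0]<.12)&(Z<.055);q=Q[t]
if len(q)>50: print("tongue",len(q),f(q))
wh=(hsv[...,1]<90)&(hsv[...,2]>100)&(Z>.018)&(Z<.0285)&(abs(abs(Q[...,1])-.05)<.02)
k=cv2.morphologyEx(wh.astype(np.uint8),cv2.MORPH_OPEN,np.ones((5,5)));n,l,ss,c=cv2.connectedComponentsWithStats(k)
for i in range(1,n):
    if ss[i,4]>200:
        q=Q[l==i];print("rail",ss[i,4],c[i].round(0),"z",np.median(P[l==i][:,2]).round(4),f(q))
        # inner edge line y at several x
        s_=np.sign(q[:,1].mean());xs=np.arange(np.percentile(q[:,0],8),np.percentile(q[:,0],92),.006);e=[np.percentile(abs(q[abs(q[:,0]-x)<.003,1]),4)*s_ for x in xs if (abs(q[:,0]-x)<.003).sum()>10]
        print("  inner y",np.round(np.array(e)*1000,1).tolist(), "x0",q[:,0].min().round(4))
E
python3 near.py w5.png
```

```text
t 6.5 p [ 0.5221 -0.0006  0.0709] rpy [-1.7997e+02  1.0000e-02  7.5910e+01] F [ 0.8  0.  -4.2] Tq [-0.07  0.05 -0.01] w 0.0113 q6 0.05
tongue 3827 [array([85.67,  1.37]), array([32.09, 47.11]), np.float64(89.74)]
rail 3154 [179.  50.] z 0.0236 [array([110.3 , -50.58]), array([20.67, 63.63]), np.float64(89.97)]
  inner y [-41.2, -41.1, -40.9, -40.7, -41.4, -41.2, -41.0, -41.1, -40.9] x0 0.0785
rail 3185 [330.  51.] z 0.0236 [array([110.2 ,  48.87]), array([20.61, 64.6 ]), np.float64(89.76)]
  inner y [39.3, 39.4, 39.5, 39.7, 39.5, 39.2, 39.4, 39.5, 39.6] x0 0.0779
```

View pics/w5.png

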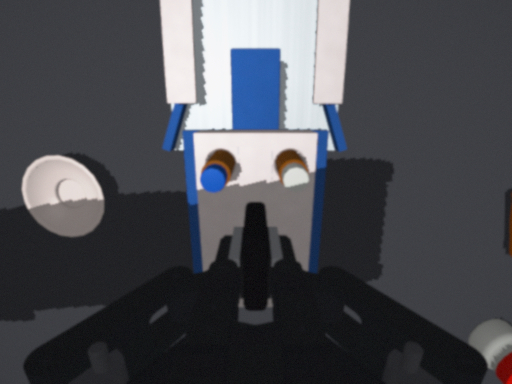

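Viewed: the tray's flange front (188-325,132) stands in the mouth and the rails are symmetric around it, with the rail midline about 0.7 mm to tool -y. I'll correct this, lower the tray and slide it in.

Call:
move_arm:
  xyz:
    - [0,-0.7,10]
    - [0,-0.7,20]
    - [0,-0.7,26]
    - [0,-0.7,26]
    - [8,-0.7,26]
    - [18,-0.7,26]
    - [28,-0.7,26]
    - [38,-0.7,26]
    - [46,-0.7,26]
    - [46,-0.7,26]
  rot:
    - [0,0,0]
    - [0,0,0]
    - [0,0,0]
    - [0,0,0]
    - [0,0,0]
    - [0,0,0]
    - [0,0,0]
    - [0,0,0]
    - [0,0,0]
    - [0,0,0]
  grip: [0,0,0,0,0,0,0,0,0,0]

```text
t: 7.8
ee_pos: [0.5331, 0.0445, 0.0451]
eef_rot: [3.142, 0.0, 1.325]
force: [-0.6, -0.3, -4.7]
grip_width: 0.0112
```

```bash
python3 near.py w6.png
```

```text
t 7.9 p [0.5329 0.0438 0.0451] rpy [-1.7999e+02  2.0000e-02  7.5890e+01] F [-1.6 -0.1 -3.8] Tq [ 0.02 -0.01 -0.01] w 0.0115 q6 0.139
tongue 3793 [array([85.44,  0.12]), array([28.97, 47.16]), np.float64(89.78)]
rail 6118 [170.  86.] z 0.0236 [array([ 82.13, -50.04]), array([102.28,  20.77]), np.float64(0.38)]
  inner y [-40.5, -40.3, -40.4, -40.4, -40.3, -40.5, -40.6, -40.6, -40.1, -40.2, -40.4, -40.4, -40.4, -40.1] x0 0.031
rail 6082 [339.  86.] z 0.0236 [array([82.96, 49.67]), array([100.27,  20.9 ]), np.float64(0.15)]
  inner y [39.5, 39.6, 39.7, 39.7, 39.8, 39.9, 40.0, 40.0, 40.2, 39.8, 39.8, 40.0, 40.1, 39.8] x0 0.0328
```

Call:
move_arm:
  xyz:
    - [6,-0.2,0]
    - [15,-0.2,0]
    - [25,-0.2,0]
    - [35,-0.2,0]
    - [45,-0.2,0]
    - [54,-0.2,0]
    - [61,-0.2,0]
    - [65,-0.2,0]
    - [65,-0.2,0]
  rot:
    - [0,0,0]
    - [0,0,0.2]
    - [0,0,0.2]
    - [0,0,0.2]
    - [0,0,0.2]
    - [0,0,0.2]
    - [0,0,0.2]
    - [0,0,0.2]
    - [0,0,0.2]
  grip: [0,0,0,0,0,0,0,0,0]

```text
t: 9.07
ee_pos: [0.5486, 0.1071, 0.0451]
eef_rot: [3.142, 0.0, 1.321]
force: [-0.4, 0.2, -4.0]
grip_width: 0.0114
```

Call:
move_arm:
  xyz:
    - [0,0,2]
    - [0,0,3]
    - [2,0,3]
    - [4,0,3]
    - [5,0,3]
    - [5,0,3]
  rot:
    - [0,0,0]
    - [0,0,0]
    - [0,0,0]
    - [0,0,0]
    - [0,0,0]
    - [0,0,0]
  grip: [0,0,0,0,0,0]

```text
t: 9.82
ee_pos: [0.5508, 0.1114, 0.043]
eef_rot: [3.14, 0.0, 1.321]
force: [-1.2, -4.9, 4.9]
grip_width: 0.0114
```

```bash
python3 near.py w7.png
```

```text
t 9.93 p [0.5508 0.1114 0.043 ] rpy [179.88   0.    75.68] F [-0.9 -3.9  4.9] Tq [-0.67  0.24  0.02] w 0.0114 q6 0.27
rail 4237 [177. 197.] z 0.0236 [array([ 12.76, -50.95]), array([20.84, 97.25]), np.float64(89.67)]
  inner y [-41.6, -41.3, -41.2, -41.2, -41.1, -41.3, -41.3, -41.1, -41.2, -41.3, -41.2, -41.3, -41.3] x0 -0.0358
rail 4190 [330. 198.] z 0.0236 [array([12.32, 48.29]), array([98.27, 20.45]), np.float64(0.12)]
  inner y [39.3, 39.0, 39.1, 38.7, 39.0, 39.3, 39.1, 39.1, 38.9, 38.8, 38.6, 38.8, 38.7, 38.7] x0 -0.0368
```

Call:
move_arm:
  xyz:
    - [1,-0.5,0]
    - [2,-0.5,0]
    - [3,-0.5,0]
    - [3,-0.5,0]
  rot:
    - [0,0,0]
    - [0,0,0]
    - [0,0,0]
    - [0,0,0]
  grip: [0,0,0,0]

```text
t: 10.48
ee_pos: [0.5507, 0.1126, 0.043]
eef_rot: [3.14, 0.004, 1.322]
force: [-2.9, -11.6, 7.7]
grip_width: 0.0116
```

```bash
python3 near.py w8.png
```

```text
t 10.57 p [0.5507 0.1126 0.043 ] rpy [179.91   0.21  75.72] F [ -2.7 -12.7   8.4] Tq [-1.49  0.37  0.02] w 0.0112 q6 0.275
rail 4162 [177. 198.] z 0.0236 [array([ 12.24, -50.5 ]), array([20.35, 95.98]), np.float64(89.93)]
  inner y [-41.1, -41.0, -41.3, -40.8, -40.8, -40.7, -40.8, -41.3, -40.7, -40.8, -40.9, -40.9, -40.9] x0 -0.0357
rail 4103 [330. 198.] z 0.0237 [array([11.83, 48.76]), array([96.82, 20.68]), np.float64(0.36)]
  inner y [39.7, 39.7, 39.8, 39.4, 39.5, 39.5, 39.3, 39.7, 39.4, 39.4, 39.8, 39.0, 39.0] x0 -0.0366
```

Call:
move_arm:
  xyz:
    - [1,0,-0.5]
    - [2,0,-1]
    - [3,0,-1]
    - [3,0,-1]
  rot:
    - [0,0,0]
    - [0,0,0]
    - [0,0,0]
    - [0,0,0]
  grip: [0,0,0,0]

```text
t: 11.12
ee_pos: [0.5507, 0.1126, 0.0431]
eef_rot: [3.141, 0.009, 1.323]
force: [-3.1, -21.8, 6.1]
grip_width: 0.0109
```

```bash
python3 near.py w9.png
```

```text
t 11.22 p [0.5506 0.1127 0.0431] rpy [179.98   0.52  75.77] F [ -4.2 -21.4   6.3] Tq [-2.7   0.41 -0.01] w 0.0115 q6 0.281
rail 4147 [178. 198.] z 0.0236 [array([ 11.58, -50.62]), array([97.2 , 20.74]), np.float64(0.21)]
  inner y [-41.1, -40.9, -40.7, -40.7, -40.6, -40.8, -40.6, -40.6, -40.8, -40.8, -40.7, -40.8, -40.8] x0 -0.0371
rail 4108 [330. 198.] z 0.0237 [array([11.9 , 49.09]), array([20.56, 96.7 ]), np.float64(89.82)]
  inner y [40.1, 39.5, 39.8, 39.5, 39.6, 39.5, 39.6, 39.7, 39.8, 39.5, 39.3, 39.2, 39.2] x0 -0.0365
```

View pics/w9.png

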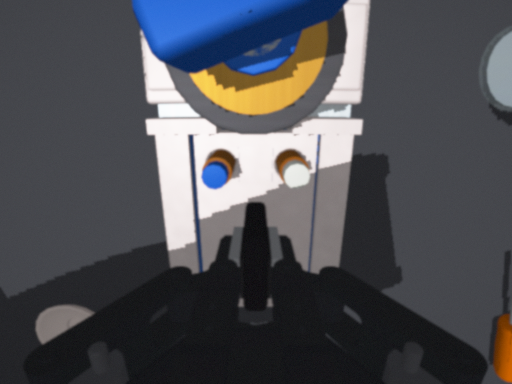

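Tray home: the flange front meets the stops at y≈130 px, the force rose from 12 to 22 N with no movement, and the front vials are upright. Now I'll ease the push, release and rise.

Call:
move_arm:
  xyz:
    - [-2,0,-0.5]
    - [-4,0,-1]
    - [-4,0,-1]
    - [-4,0,-1]
    - [-4,0,-1]
    - [-4,0,-1]
    - [-4,0,-20]
    - [-4,0,-60]
    - [-4,0,-110]
    - [-4,0,-160]
  rot:
    - [0,0,0]
    - [0,0,0]
    - [0,0,0]
    - [0,0,0]
    - [0,0,0]
    - [0,0,0]
    - [0,0,0]
    - [0,0,0]
    - [0,0,0]
    - [0,0,0]
  grip: [0,0,60,60,60,60,60,60,60,60]

```text
t: 12.52
ee_pos: [0.5499, 0.1139, 0.2062]
eef_rot: [3.14, -0.001, 1.321]
force: [0.4, -0.2, -0.1]
grip_width: 0.0515
```

```bash
python3 - <<'E'
from h import *
st();go(0.560,0.15,0.29,76)
E
```

```text
t 12.53 p [0.5499 0.1139 0.2062] rpy [ 1.7991e+02 -3.0000e-02  7.5670e+01] F [ 0.4 -0.2 -0.1] Tq [ 0.   -0.03 -0.04] w 0.0515 q6 0.273
xyz [37.6, 1.0, -83.8] rot [0.1, -0.0, -0.3]
```

Call:
move_arm:
  xyz:
    - [19,0,-42]
    - [38,0,-84]
    - [38,0,-84]
    - [38,0,-84]
  rot:
    - [0,0,0]
    - [0,0,0]
    - [0,0,0]
    - [0,0,0]
  grip: [60,60,60,60]

```text
t: 13.02
ee_pos: [0.5589, 0.1505, 0.2874]
eef_rot: [3.141, 0.0, 1.321]
force: [-0.3, 0.9, -0.4]
grip_width: 0.0512
```

```bash
cat > screw.py <<'E'
from h import *
import sys
for i in range(2): camera("wrist")
st(); p,d,m,P=snap("wrist"); cv2.imwrite("pics/"+sys.argv[1],p);Z=P[...,2]
hsv=cv2.cvtColor(p,cv2.COLOR_BGR2HSV)
near=np.linalg.norm(P[...,:2]-[0.574,0.208],axis=-1)<0.04
zt=np.percentile(Z[near&(Z>.10)&(Z<.15)],80)
b=near&(Z>zt-.006)&(Z<zt+.006);b=cv2.morphologyEx(b.astype(np.uint8),cv2.MORPH_OPEN,np.ones((3,3)))
n,l,ss,c=cv2.connectedComponentsWithStats(b);i=1+ss[1:,4].argmax();px=np.argwhere(l==i)[:,::-1].astype(np.float32)
q=ray(m,px,zt)[:,:2];r=cv2.minAreaRect((q*1000).astype(np.float32));bx=cv2.boxPoints(r)
L=max([(np.linalg.norm(bx[j+1]-bx[j]),bx[j+1]-bx[j]) for j in (0,1)],key=lambda t:t[0])
q0=q-q.mean(0);w,v=np.linalg.eigh(q0.T@q0);ang=np.degrees(np.arctan2(v[1,1],v[0,1]))
print("bar n",len(px),"ztop",zt.round(4),"median z",np.median(Z[l==i]).round(4),"rect ctr",np.round(r[0],1),"size",np.round(r[1],1),"mean",(q.mean(0)*1000).round(1),"axis deg",round(ang,1),round(float(np.degrees(np.arctan2(L[1][1],L[1][0]))),1))
wm=(l==i)&(hsv[...,1]<90)&(hsv[...,2]>130);mk=np.argwhere(wm)[:,::-1].astype(float)
if len(mk)>2: 
    mm=ray(m,mk,zt)[:,:2].mean(0);dv=mm-np.array(r[0])/1000;print("mark",len(mk),mm.round(4),"dir",np.degrees(np.arctan2(dv[1],dv[0])).round(1))
o=near&(hsv[...,0]>8)&(hsv[...,0]<28)&(hsv[...,1]>90)&(Z>.06)&(Z<.1);cn,_=cv2.findContours(o.astype(np.uint8),cv2.RETR_EXTERNAL,cv2.CHAIN_APPROX_NONE)
e=cv2.fitEllipse(cv2.convexHull(np.vstack([c for c in cn if len(c)>10])));print("boss ctr",ray(m,[e[0]],np.median(Z[o])).round(4),np.round(e[1],1),np.median(Z[o]).round(4))
uu,vv=px.mean(0).astype(int);cv2.imwrite("pics/c_"+sys.argv[1],cv2.resize(p[max(vv-50,0):vv+100,max(uu-80,0):uu+80],(640,600)))
E
python3 screw.py w10.png
```

```text
t 13.12 p [0.5583 0.1502 0.2855] rpy [-1.7984e+02  6.0000e-02  7.5650e+01] F [-0.2  0.1  0.2] Tq [0.06 0.01 0.01] w 0.0512 q6 0.338
bar n 544 ztop 0.1313 median z 0.1307 rect ctr [574.5 209.3] size [44.5 14. ] mean [574.8 209.3] axis deg -173.2 6.9
mark 118 [0.5852 0.2103] dir 5.7
boss ctr [[0.5748 0.2097 0.0816]] [41.9 43.4] 0.0816
```

View pics/c_w10.png

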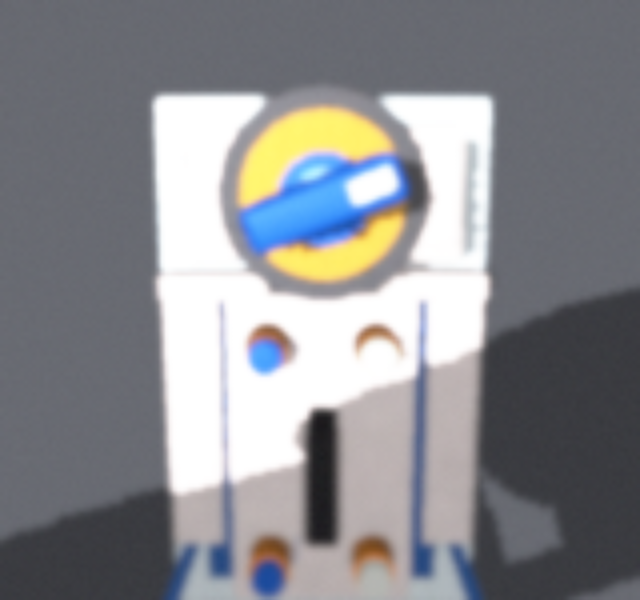

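Viewed: tray home with all four vials upright. The bar's axis is at 6.9° with the white mark towards +x, so the screw angle is about 1.21 rad, which fits. The screw is at about (0.5747, 0.2092) with the bar top at 131 mm.

```bash
python3 - <<'E'
from h import *
z=np.load("w1.npz");P=z["P"].reshape(-1,3);q=P[(P[:,2]>.1)&(P[:,2]<.4)];dd=np.linalg.norm(q[:,:2]-[.5747,.2092],axis=1);k=dd>.06;print(dd[k].min().round(3),q[k][dd[k].argmin()].round(3))
go(0.5747,0.2092,0.17,6.9);go(0.5747,0.2092,0.107,6.9)
E
```

```text
0.06 [0.592 0.152 0.391]
xyz [61.4, 1.5, 115.3] rot [-0.1, 0.2, 68.7]
xyz [61.5, 1.7, 178.3] rot [-0.1, 0.2, 68.7]
```

Call:
move_arm:
  xyz:
    - [30,1,30]
    - [61,1,60]
    - [61,1,90]
    - [61,1,110]
    - [61,1,115]
    - [61,1,115]
    - [61,1,115]
    - [61,1,115]
    - [61,1,115]
  rot:
    - [0,0,10]
    - [0,0,20]
    - [0,0,30]
    - [0,0,40]
    - [0,0,50]
    - [0,0,60]
    - [0,0,68.7]
    - [0,0,68.7]
    - [0,0,68.7]
  grip: [60,60,60,60,60,60,60,60,60]

```text
t: 14.3
ee_pos: [0.575, 0.2092, 0.1714]
eef_rot: [3.142, 0.001, 0.123]
force: [-0.4, 0.2, -0.2]
grip_width: 0.0514
```

```bash
cat > bar.py <<'E'
from h import *
import sys
for i in range(2): camera("wrist")
st(); p,d,m,P=snap("wrist"); s=sense(); cv2.imwrite("pics/"+sys.argv[1],p);Z=P[...,2]
Rc=R.from_euler("xyz",s["eef_rot"]).as_matrix();Q=(P-s["ee_pos"])@Rc
hsv=cv2.cvtColor(p,cv2.COLOR_BGR2HSV)
near=np.linalg.norm(P[...,:2]-[0.5747,0.2092],axis=-1)<0.03
bl=near&(Z>.095)&(((hsv[...,0]>100)&(hsv[...,0]<128)&(hsv[...,1]>110))|((hsv[...,1]<60)&(hsv[...,2]>150)))
zt=np.percentile(Z[bl],92); b=(bl&(Z>zt-.004)).astype(np.uint8);b=cv2.morphologyEx(b,cv2.MORPH_OPEN,np.ones((3,3)))
q=P[b>0];
r=cv2.minAreaRect((q[:,:2]*1000).astype(np.float32));bx=cv2.boxPoints(r);L=max([bx[1]-bx[0],bx[2]-bx[1]],key=np.linalg.norm);a=np.degrees(np.arctan2(L[1],L[0]))
print("bar n",len(q),"ztop",np.median(q[:,2]).round(4),"rect",np.round(r[0],1),np.round(r[1],1),"axis",a.round(1),(a+180).round(1))
wm=(b>0)&(hsv[...,1]<90)&(hsv[...,2]>130)
if wm.sum()>10: print("mark px",wm.sum(),P[wm].mean(0).round(4),"tool",Q[wm].mean(0).round(4))
E
python3 bar.py w11.png
```

```text
t 14.4 p [0.5752 0.2093 0.1718] rpy [1.80e+02 3.00e-02 7.04e+00] F [0.5 0.6 0.4] Tq [-0.04 -0.01 -0.03] w 0.051 q6 1.631
bar n 966 ztop 0.1308 rect [573.2 211.6] [43.1 36.7] axis 36.0 216.0
mark px 163 [0.5858 0.2118 0.1361] tool [ 0.0107 -0.0011  0.0358]
```

Call:
move_arm:
  xyz:
    - [0,0,30]
    - [0,0,55]
    - [0,0,65]
    - [0,0,65]
    - [0,0,65]
    - [0,0,65]
    - [0,0,65]
  rot:
    - [0,0,0]
    - [0,0,0]
    - [0,0,0]
    - [0,0,0]
    - [0,0,0]
    - [0,0,0]
    - [0,0,0]
  grip: [60,60,60,40,20,20,20]
  grip_force: 20

```text
t: 15.32
ee_pos: [0.5758, 0.2096, 0.108]
eef_rot: [-3.141, -0.001, 0.122]
force: [-0.1, -0.5, 0.1]
grip_width: 0.0173
```

Call:
move_arm:
  xyz:
    - [0,0,0]
    - [0,0,0]
    - [0,0,0]
    - [0,0,0]
    - [0,0,0]
  rot:
    - [0,0,-8]
    - [0,0,-16]
    - [0,0,-20]
    - [0,0,-17]
    - [0,0,-17]
  grip: [20,20,20,20,20]

```text
t: 15.95
ee_pos: [0.5755, 0.2095, 0.1074]
eef_rot: [3.141, -0.0, 0.419]
force: [-0.1, 0.2, 0.5]
grip_width: 0.0172
```

```bash
python3 bar.py w12.png
```

```text
t 16.05 p [0.5754 0.2094 0.1073] rpy [ 1.800e+02 -2.000e-02  2.401e+01] F [-0.1 -0.2 -0.7] Tq [ 0.03 -0.02  0.02] w 0.0173 q6 1.335
bar n 679 ztop 0.1325 rect [574.4 213.3] [39.3 27.4] axis 1.5 181.5
mark px 554 [0.5866 0.2138 0.1362] tool [ 0.0119  0.0006 -0.0289]
```

View pics/w12.png

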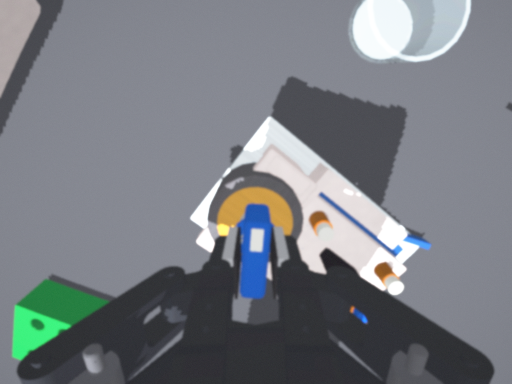

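Viewed: the bar is caged between the pads at (256,250), mark uppermost, and it follows the fingers. I'll tighten the bar measurement to the tool frame and continue.

```bash
cat > bar.py <<'E'
from h import *
import sys
for i in range(2): camera("wrist")
p,d,m,P=snap("wrist"); s=sense(); cv2.imwrite("pics/"+sys.argv[1],p);Z=P[...,2]
Rc=R.from_euler("xyz",s["eef_rot"]).as_matrix();Q=(P-s["ee_pos"])@Rc
hsv=cv2.cvtColor(p,cv2.COLOR_BGR2HSV)
v,u=np.mgrid[:384,:512];roi=(abs(u-256)<45)&(abs(v-250)<60)&(Z>.085)
bl=roi&(hsv[...,0]>100)&(hsv[...,0]<128)&(hsv[...,1]>130)
n,l,ss,c=cv2.connectedComponentsWithStats(bl.astype(np.uint8));i=1+ss[1:,4].argmax();b=l==i
h=np.zeros(b.shape,np.uint8);cv2.drawContours(h,[cv2.convexHull(np.argwhere(b)[:,::-1].astype(np.int32))],-1,1,-1)
zt=np.percentile(Z[b],75);top=(h>0)&(abs(Z-zt)<.004)
q=Q[top];x=q[:,0]; y=q[:,1]; k=np.polyfit(x,y,1)
a=np.degrees(np.arctan(k[0])); yaw=np.degrees(s["eef_rot"][2])
mk=top&(hsv[...,1]<90)&(hsv[...,2]>110)
st();print("ztop",zt.round(4),"n",top.sum(),"bar angle in tool",a.round(1),"bar yaw world",(yaw-a).round(1),"mark tool x",Q[mk][:,0].mean().round(4) if mk.sum()>10 else None)
E
python3 bar.py w13.png
```

```text
t 16.25 p [0.5754 0.2094 0.1071] rpy [180.    -0.    23.99] F [ 0.4 -0.7  0.2] Tq [ 0.01  0.03 -0.06] w 0.0173 q6 1.336
ztop 0.1313 n 2091 bar angle in tool 3.7 bar yaw world 20.2 mark tool x 0.0122
```

Call:
move_arm:
  xyz:
    - [0,0,0]
    - [0,0,0]
    - [0,0,0]
    - [0,0,0]
    - [0,0,0]
  rot:
    - [0,0,-8]
    - [0,0,-15]
    - [0,0,-18]
    - [0,0,-15]
    - [0,0,-15]
  grip: [20,20,20,20,20]

```text
t: 16.88
ee_pos: [0.5754, 0.2094, 0.1071]
eef_rot: [3.142, -0.0, 0.681]
force: [-0.0, 0.1, 0.2]
grip_width: 0.0169
```

```bash
python3 bar.py w14.png
```

```text
t 17.02 p [0.5754 0.2094 0.1071] rpy [180.     0.    39.01] F [ 0.2 -0.4  0.4] Tq [ 0.   -0.02  0.02] w 0.0173 q6 1.074
ztop 0.1317 n 2120 bar angle in tool 4.9 bar yaw world 34.1 mark tool x 0.0123
```

Call:
move_arm:
  xyz:
    - [0,0,0]
    - [0,0,0]
    - [0,0,0]
    - [0,0,0]
    - [0,0,0]
  rot:
    - [0,0,-8]
    - [0,0,-13]
    - [0,0,-15]
    - [0,0,-12]
    - [0,0,-12]
  grip: [20,20,20,20,20]

```text
t: 17.65
ee_pos: [0.5754, 0.2094, 0.1071]
eef_rot: [3.142, 0.0, 0.89]
force: [-0.4, 0.4, 1.3]
grip_width: 0.0172
```

```bash
python3 bar.py w15.png
```

```text
t 17.8 p [0.5753 0.2094 0.1071] rpy [-180.    0.   51.] F [0.3 0.4 0.8] Tq [ 0.07  0.12 -0.01] w 0.0169 q6 0.864
ztop 0.132 n 2096 bar angle in tool 5.1 bar yaw world 45.9 mark tool x 0.0127
```

Call:
move_arm:
  xyz:
    - [0,0,0]
    - [0,0,0]
    - [0,0,0]
    - [0,0,0]
    - [0,0,0]
  rot:
    - [0,0,-8]
    - [0,0,-13]
    - [0,0,-15]
    - [0,0,-12]
    - [0,0,-12]
  grip: [20,20,20,20,20]

```text
t: 18.42
ee_pos: [0.5753, 0.2094, 0.1071]
eef_rot: [-3.142, 0.0, 1.099]
force: [-0.6, 0.2, 0.6]
grip_width: 0.017
```

```bash
python3 bar.py w16.png
```

```text
t 18.57 p [0.5753 0.2094 0.1071] rpy [-1.8e+02  1.0e-02  6.3e+01] F [-1.1  0.5  0.6] Tq [ 0.08  0.1  -0.01] w 0.0172 q6 0.655
ztop 0.1324 n 2107 bar angle in tool 5.1 bar yaw world 57.9 mark tool x 0.0124
```

Call:
move_arm:
  xyz:
    - [0,0,0]
    - [0,0,0]
    - [0,0,0]
    - [0,0,0]
    - [0,0,0]
  rot:
    - [0,0,-8]
    - [0,0,-13]
    - [0,0,-15]
    - [0,0,-12]
    - [0,0,-12]
  grip: [20,20,20,20,20]

```text
t: 19.2
ee_pos: [0.5753, 0.2093, 0.107]
eef_rot: [-3.141, 0.0, 1.309]
force: [-1.6, 0.6, 1.0]
grip_width: 0.0167
```

```bash
python3 bar.py w17.png
```

```text
t 19.35 p [0.5753 0.2094 0.1071] rpy [-1.7999e+02  1.0000e-02  7.5000e+01] F [-2.   1.4  1.2] Tq [ 0.11  0.17 -0.02] w 0.0167 q6 0.445
ztop 0.1326 n 2142 bar angle in tool 4.8 bar yaw world 70.2 mark tool x 0.0124
```

Call:
move_arm:
  xyz:
    - [0,-0.5,0]
    - [0,-0.5,0]
    - [0,-0.5,0]
    - [0,-0.5,0]
    - [0,-0.5,0]
  rot:
    - [0,0,-8]
    - [0,0,-13]
    - [0,0,-15]
    - [0,0,-12]
    - [0,0,-12]
  grip: [20,20,20,20,20]

```text
t: 19.98
ee_pos: [0.5751, 0.2093, 0.1071]
eef_rot: [3.141, 0.0, 1.518]
force: [0.2, -0.3, 0.4]
grip_width: 0.0173
```

```bash
python3 bar.py w18.png
```

```text
t 20.12 p [0.575  0.2094 0.1072] rpy [1.7998e+02 1.0000e-02 8.7000e+01] F [ 0.1  0.1 -0.2] Tq [ 0.04  0.05 -0.02] w 0.0169 q6 0.236
ztop 0.1231 n 1918 bar angle in tool 4.3 bar yaw world 82.7 mark tool x 0.0126
```

Dropped: the bar top went from 132.6 to 123.1 mm, with the bar yaw now 82.7°. Next I'll align with the bar, lower, grip firmly and turn forward in three 120° parts, following down 3.3 mm each.

Call:
move_arm:
  xyz:
    - [0,0,4]
    - [0,0,7]
    - [0,0,7]
    - [0,0,7]
    - [0,0,7]
    - [0,0,7]
  rot:
    - [0,0,4.3]
    - [0,0,4.3]
    - [0,0,4.3]
    - [0,0,4.3]
    - [0,0,4.3]
    - [0,0,4.3]
  grip: [20,20,20,0,0,0]
  grip_force: 25

```text
t: 20.88
ee_pos: [0.5746, 0.2095, 0.1]
eef_rot: [-3.141, 0.0, 1.443]
force: [-0.4, -1.2, -0.9]
grip_width: 0.0138
```

```bash
python3 bar.py w19.png
```

```text
t 21.02 p [0.5747 0.2095 0.1   ] rpy [-1.7997e+02  1.0000e-02  8.2670e+01] F [-1.8 -0.5 -0.7] Tq [-0.05  0.18 -0.  ] w 0.0135 q6 0.312
ztop 0.1232 n 2097 bar angle in tool 0.3 bar yaw world 82.4 mark tool x 0.0136
```

Call:
move_arm:
  xyz:
    - [0,0,0.3]
    - [0,0,0.6]
    - [0,0,0.9]
    - [0,0,1.1]
    - [0,0,1.4]
    - [0,0,1.7]
    - [0,0,1.7]
  rot:
    - [0,0,10]
    - [0,0,20]
    - [0,0,30]
    - [0,0,40]
    - [0,0,50]
    - [0,0,60]
    - [0,0,60]
  grip: [0,0,0,0,0,0,0]

```text
t: 21.9
ee_pos: [0.5747, 0.2095, 0.0983]
eef_rot: [-3.142, 0.001, 0.397]
force: [-0.7, -0.8, 0.2]
grip_width: 0.0133
```

```bash
python3 bar.py w20.png
```

```text
t 22.05 p [0.5747 0.2095 0.0983] rpy [-1.7999e+02  3.0000e-02  2.2790e+01] F [-1.1 -0.3 -0.6] Tq [-0.1   0.24  0.02] w 0.0134 q6 1.357
ztop 0.1214 n 2126 bar angle in tool -0.2 bar yaw world 23.0 mark tool x 0.0136
```

Call:
move_arm:
  xyz:
    - [0,0,0.3]
    - [0,0,0.6]
    - [0,0,0.9]
    - [0,0,1.1]
    - [0,0,1.4]
    - [0,0,1.7]
    - [0,0,1.7]
    - [0,0,1.7]
    - [0,0,1.7]
    - [0,0,1.7]
  rot:
    - [0,0,10]
    - [0,0,20]
    - [0,0,30]
    - [0,0,40]
    - [0,0,50]
    - [0,0,60]
    - [0,0,60]
    - [0,0,60]
    - [0,0,60]
    - [0,0,60]
  grip: [0,0,0,0,0,0,0,60,60,60]

```text
t: 23.3
ee_pos: [0.5752, 0.2097, 0.097]
eef_rot: [-3.141, -0.001, -0.651]
force: [-0.1, -0.0, -0.9]
grip_width: 0.0515
```

```bash
python3 bar.py w21.png
```

```text
t 23.45 p [0.575  0.2096 0.0968] rpy [-1.7998e+02 -1.0000e-02 -3.7310e+01] F [-0.1  0.3 -0.6] Tq [-0.01  0.    0.  ] w 0.0511 q6 2.406
ztop 0.1197 n 2022 bar angle in tool -0.1 bar yaw world -37.2 mark tool x 0.012
```

Call:
move_arm:
  xyz:
    - [0,0,-30]
    - [0,0,-50]
    - [0,0,-50]
    - [0,0,-50]
    - [0,0,-50]
    - [0,0,-50]
    - [0,0,-50]
    - [0,0,-50]
    - [0,0,-50]
    - [0,0,-50]
  rot:
    - [0,0,0]
    - [0,0,0]
    - [0,0,-10]
    - [0,0,-20]
    - [0,0,-30]
    - [0,0,-40]
    - [0,0,-50]
    - [0,0,-60]
    - [0,0,-70]
    - [0,0,-80]
  grip: [60,60,60,60,60,60,60,60,60,60]

```text
t: 24.7
ee_pos: [0.5751, 0.2096, 0.1473]
eef_rot: [3.141, -0.001, 0.751]
force: [0.1, -0.8, -0.7]
grip_width: 0.0515
```

Call:
move_arm:
  xyz:
    - [0,0,0]
    - [0,0,0]
    - [0,0,0]
    - [0,0,0]
    - [0,0,0]
    - [0,0,0]
    - [0,0,0]
    - [0,0,0]
    - [0,0,0]
    - [0,0,0]
  rot:
    - [0,0,-10]
    - [0,0,-20]
    - [0,0,-30]
    - [0,0,-40]
    - [0,0,-50]
    - [0,0,-60]
    - [0,0,-70]
    - [0,0,-80]
    - [0,0,-90]
    - [0,0,-100]
  grip: [60,60,60,60,60,60,60,60,60,60]

```text
t: 25.95
ee_pos: [0.5751, 0.2096, 0.1473]
eef_rot: [3.141, 0.001, 2.496]
force: [0.6, -0.8, -0.3]
grip_width: 0.0515
```

```bash
python3 - <<'E'
from h import *
for i in range(2): camera("wrist")
st();go(.5747,.2095,.0964,142.7)
E
```

```text
t 26.05 p [0.5751 0.2096 0.1472] rpy [1.7997e+02 3.0000e-02 1.4267e+02] F [-0.3  0.4 -0.4] Tq [ 0.03  0.   -0.01] w 0.0514 q6 -0.735
xyz [0.3, -0.3, 50.8] rot [0.0, 0.0, -0.0]
```

Call:
move_arm:
  xyz:
    - [0,0,25]
    - [0,0,45]
    - [0,0,51]
    - [0,0,51]
    - [0,0,51]
    - [0,0,51]
    - [0,0,51]
    - [0,0,51]
  rot:
    - [0,0,0]
    - [0,0,0]
    - [0,0,0]
    - [0,0,0]
    - [0,0,0]
    - [0,0,0]
    - [0,0,0]
    - [0,0,0]
  grip: [60,60,60,0,0,0,0,0]

```text
t: 27.05
ee_pos: [0.5752, 0.2094, 0.0965]
eef_rot: [3.141, 0.001, 2.49]
force: [-2.4, -2.6, 3.0]
grip_width: 0.0134
```

```bash
python3 bar.py w22.png
```

```text
t 27.2 p [0.5752 0.2094 0.0965] rpy [1.7999e+02 5.0000e-02 1.4267e+02] F [-1.9 -2.8  5.2] Tq [-0.51  0.28 -0.05] w 0.0138 q6 -0.735
ztop 0.1196 n 2112 bar angle in tool -0.6 bar yaw world 143.3 mark tool x -0.0121
```

Call:
move_arm:
  xyz:
    - [0,0,0.1]
    - [0,0,0.3]
    - [0,0,0.6]
    - [0,0,0.8]
    - [0,0,1.1]
    - [0,0,1.4]
    - [0,0,1.4]
  rot:
    - [0,0,10]
    - [0,0,20]
    - [0,0,30]
    - [0,0,40]
    - [0,0,50]
    - [0,0,60]
    - [0,0,60]
  grip: [0,0,0,0,0,0,0]

```text
t: 28.08
ee_pos: [0.5748, 0.2091, 0.0947]
eef_rot: [-3.141, 0.001, 1.445]
force: [-2.5, -3.1, 5.4]
grip_width: 0.0134
```

```bash
python3 bar.py w23.png
```

```text
t 28.23 p [0.5749 0.2091 0.0948] rpy [-1.7998e+02  7.0000e-02  8.2860e+01] F [-2.9 -3.4  6.4] Tq [-0.78  0.45 -0.  ] w 0.0138 q6 0.309
ztop 0.1178 n 2102 bar angle in tool -0.1 bar yaw world 83.0 mark tool x -0.0125
```

Call:
move_arm:
  xyz:
    - [0,0,0.3]
    - [0,0,0.6]
    - [0,0,0.9]
    - [0,0,1.1]
    - [0,0,1.4]
    - [0,0,1.7]
    - [0,0,1.7]
    - [0,0,1.7]
    - [0,0,1.7]
    - [0,0,1.7]
  rot:
    - [0,0,10]
    - [0,0,20]
    - [0,0,30]
    - [0,0,40]
    - [0,0,50]
    - [0,0,60]
    - [0,0,60]
    - [0,0,60]
    - [0,0,60]
    - [0,0,60]
  grip: [0,0,0,0,0,0,0,60,60,60]

```text
t: 29.48
ee_pos: [0.5748, 0.2098, 0.0922]
eef_rot: [-3.141, -0.0, 0.396]
force: [-1.1, 0.2, 0.2]
grip_width: 0.051
```

```bash
python3 bar.py w24.png
```

```text
t 29.62 p [0.5748 0.2097 0.0924] rpy [-179.99   -0.     22.68] F [-0.6 -0.2 -0.8] Tq [-0.01 -0.03 -0.01] w 0.0512 q6 1.359
ztop 0.1163 n 2047 bar angle in tool 0.3 bar yaw world 22.4 mark tool x -0.0135
```

Call:
move_arm:
  xyz:
    - [0,0,-30]
    - [0,0,-50]
    - [0,0,-50]
    - [0,0,-50]
    - [0,0,-50]
    - [0,0,-50]
    - [0,0,-50]
    - [0,0,-50]
    - [0,0,-50]
    - [0,0,-50]
  rot:
    - [0,0,0]
    - [0,0,0]
    - [0,0,-10]
    - [0,0,-20]
    - [0,0,-30]
    - [0,0,-40]
    - [0,0,-50]
    - [0,0,-60]
    - [0,0,-70]
    - [0,0,-80]
  grip: [60,60,60,60,60,60,60,60,60,60]

```text
t: 30.88
ee_pos: [0.5751, 0.2096, 0.1432]
eef_rot: [3.141, -0.0, 1.798]
force: [-0.3, -0.3, 0.9]
grip_width: 0.0516
```

Call:
move_arm:
  xyz:
    - [0,0,0]
    - [0,0,0]
    - [0,0,0]
    - [0,0,0]
    - [0,0,0]
    - [0,0,0]
    - [0,0,0]
    - [0,0,0]
    - [0,0,0]
    - [0,0,0]
  rot:
    - [0,0,-10]
    - [0,0,-20]
    - [0,0,-30]
    - [0,0,-40]
    - [0,0,-50]
    - [0,0,-60]
    - [0,0,-70]
    - [0,0,-80]
    - [0,0,-90]
    - [0,0,-100]
  grip: [60,60,60,60,60,60,60,60,60,60]

```text
t: 32.12
ee_pos: [0.5751, 0.2096, 0.1432]
eef_rot: [-3.141, 0.001, -2.74]
force: [0.0, 0.2, 0.3]
grip_width: 0.0514
```

```bash
python3 - <<'E'
from h import *
for i in range(2): camera("wrist")
st();go(.5748,.2094,.094,202.4)
E
```

```text
t 32.23 p [0.5751 0.2096 0.1431] rpy [-1.7999e+02  4.0000e-02 -1.5734e+02] F [0.4 0.2 0.1] Tq [ 0.05 -0.   -0.02] w 0.0509 q6 -1.782
xyz [0.4, -0.1, 49.1] rot [-0.0, 0.0, 0.3]
```

Call:
move_arm:
  xyz:
    - [0.3,0,25]
    - [0.3,0,43]
    - [0.3,0,49]
    - [0.3,0,49]
    - [0.3,0,49]
    - [0.3,0,48.5]
    - [0.3,0,48.5]
    - [0.3,0,48.5]
  rot:
    - [0,0,0.3]
    - [0,0,0.3]
    - [0,0,0.3]
    - [0,0,0.3]
    - [0,0,0.3]
    - [0,0,0.3]
    - [0,0,0.3]
    - [0,0,0.3]
  grip: [60,60,60,0,0,0,0,0]

```text
t: 33.22
ee_pos: [0.5752, 0.2097, 0.0947]
eef_rot: [-3.141, 0.002, -2.751]
force: [1.2, 1.4, -0.1]
grip_width: 0.0135
```

```bash
python3 bar.py w25.png
```

```text
t 33.38 p [0.5752 0.2096 0.0947] rpy [-1.7999e+02  1.0000e-01 -1.5764e+02] F [1.4 1.1 0.4] Tq [ 0.18 -0.29 -0.01] w 0.013 q6 -1.777
ztop 0.1165 n 2084 bar angle in tool 0.1 bar yaw world -157.8 mark tool x 0.0149
```

Call:
move_arm:
  xyz:
    - [0,0,0.2]
    - [0,0,0.4]
    - [0,0,0.7]
    - [0,0,0.9]
    - [0,0,1.2]
    - [0,0,1.5]
    - [0,0,1.5]
  rot:
    - [0,0,10]
    - [0,0,20]
    - [0,0,30]
    - [0,0,40]
    - [0,0,50]
    - [0,0,60]
    - [0,0,60]
  grip: [0,0,0,0,0,0,0]

```text
t: 34.25
ee_pos: [0.575, 0.2091, 0.093]
eef_rot: [3.142, 0.001, 2.487]
force: [1.9, -0.8, 0.9]
grip_width: 0.0133
```

```bash
python3 bar.py w26.png
```

```text
t 34.4 p [0.575  0.2091 0.0929] rpy [1.800e+02 6.000e-02 1.425e+02] F [ 2.  -1.2 -0.2] Tq [-0.3  -0.35  0.01] w 0.0135 q6 -0.732
ztop 0.1147 n 2107 bar angle in tool 0.0 bar yaw world 142.5 mark tool x 0.0145
```

Call:
move_arm:
  xyz:
    - [0,0,0.3]
    - [0,0,0.6]
    - [0,0,0.9]
    - [0,0,1.1]
    - [0,0,1.4]
    - [0,0,1.7]
    - [0,0,1.7]
    - [0,0,1.7]
  rot:
    - [0,0,10]
    - [0,0,20]
    - [0,0,30]
    - [0,0,40]
    - [0,0,50]
    - [0,0,60]
    - [0,0,60.5]
    - [0,0,60.5]
  grip: [0,0,0,0,0,0,0,0]

```text
t: 35.4
ee_pos: [0.5744, 0.209, 0.0912]
eef_rot: [-3.141, 0.001, 1.432]
force: [-0.9, -2.9, 4.2]
grip_width: 0.0134
```

```bash
python3 bar.py w27.png; python3 - <<'E'
from h import *
p,_=camera("side");q,_=camera("scene")
cv2.imwrite("pics/fin.png",np.hstack([cv2.resize(p[100:280,150:390],(800,600))]))
cv2.imwrite("pics/fin2.png",np.hstack([cv2.imread("pics/w27.png")]))
E
```

```text
t 35.55 p [0.5745 0.209  0.0912] rpy [-1.7997e+02  7.0000e-02  8.1980e+01] F [-1.7 -4.1  4.9] Tq [-0.87  0.22  0.03] w 0.0134 q6 0.324
ztop 0.113 n 2079 bar angle in tool 0.5 bar yaw world 81.5 mark tool x 0.0137
```

View pics/fin.png

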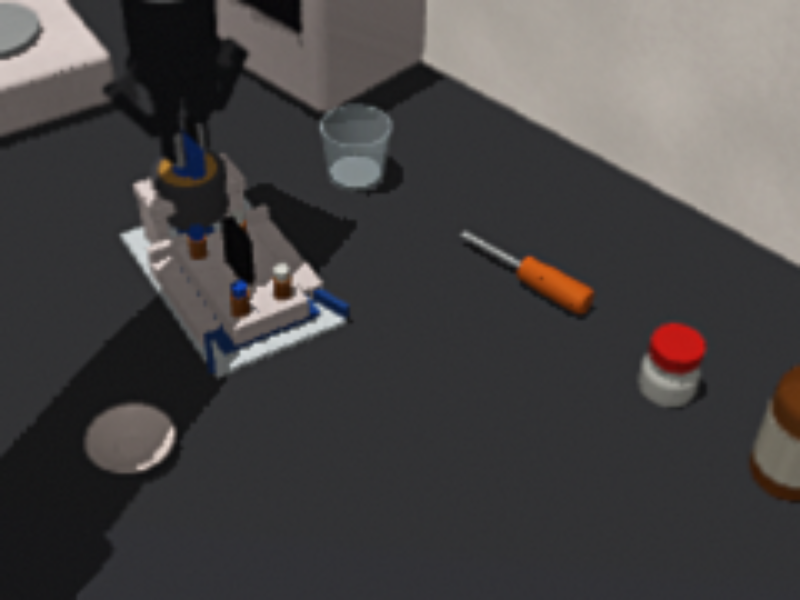

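View pics/fin2.png

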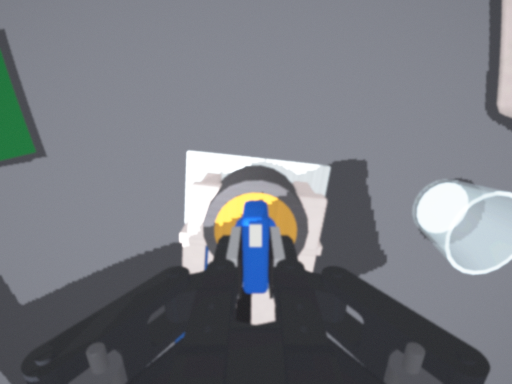

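```bash
python3 -c "
from h import *
print(finish_job());st()"
```

```text
the job is handed in; nothing more can be done
None
the job is handed in; nothing more can be done
```

The tray is home, the clamp screw is started and turned one full turn forward, and the job was handed in at about 36 s with the fingers still holding the screw.

- **Tray:** I used the small white/blue tray with vials and slid it under the lips until it met the end stops. Pushing harder (12 to 22 N) did not move it any further.
- **Vials and bench:** All four vials were upright after I let go of the tray. The last side view shows the tray still in place. The rear vials stand, the front ones are partly hidden there, and the bystanders in view look undisturbed. I did not measure the tray again after turning the screw.
- **Backward turn:** The screw dropped after about 63–76° (1.1–1.3 rad) of backward turning. The bar top fell from 132.6 to 123.1 mm.
- **Forward turn:** I turned it forward about 361° in three grips. The bar top ended at 113.0 mm, a depth of about 20 mm, with the mark back at its yaw (81.5° against 82.7° at the drop).

**Uncertainties:** The drop came somewhere within a 12° backward step, so the turn measured from the exact drop point is uncertain by that much. The depth sits at the upper end of the stated 19–20 mm. The fingers still press down on the screw with about 5 N.

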